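# Move the tall gel cassette from the drying rack to the tank

### The arm

A 6-joint arm with a two-finger parallel gripper is mounted at the origin on the work surface. World frame = base frame: x ahead of the robot, y to its left, z up, the work surface at z = 0. Lengths are in m, angles in rad, forces in N, time in s.
With the tool pointing down it reaches from about 0.375 to 0.9 m from the base axis. Payload 3.1 kg.
Tool frame: the origin (TCP) lies on the centre line of the jaws, within the pads' length; the fingertips stand 8 mm ahead of it and the grasp point (between the pads) lies 11 mm behind it; z points along the fingers, y is the line along which they close (so a half turn about z gives the same grasp; the last joint's range is limited). The gripper opens to 85 mm and grips with 20 to 120 N. Pads are 22 mm wide; open, the fingers measure 114 mm over their backs; the gripper's body (76 mm by 85 mm) begins 54 mm behind the grasp point. The pads swing forward as they close: fully open they stand 13 mm farther back than shut.
Start: joints at [1.022, 0.527, 1.433, -0, 1.181, -0.178], TCP at [0.226, 0.583, 0.239] pointing down, gripper open.
Joint ranges: [-3.08, 3.08], [-0.75, 2.2], [0.22, 2.44], [-1.43, 4.57], [0, 2.65], [-2.85, 2.85]. Speed limits (rad/s): [2.79, 2.79, 3.14, 3.14, 3.14, 3.14].

### API

Orientations are given as a unit quaternion [x, y, z, w].
In Python, from station import * gives the robot as it stands.
- The arm moves only by the tool play_rows, never from a script. Its argument "rows" is a list of rows, each a list of 3 entries, a list of its own where there are three numbers: the turn, a rotation vector about the tool's x, y, z in degrees, then the shift along the tool's x, y, z in mm, then the closure, from 0 (fully open) to 1 (shut). In form: [[[ax, ay, az], [dx, dy, dz], jaw], ...]. A call has 1 to 12 rows; each row shifts and turns the commanded pose from where the row before left it, along the tool's axes as they then stand; what a row does not reach is not made up. A row lasts 1/12 s, in which the tool goes at most 41.7 mm and 7.16 degrees, less where a joint would pass 70% of its speed; a pose out of reach is approached as far as the arm can. A call with a gripper value outside its range is refused whole. The fingers move at their own pace and stop on an object; "grip_force" is the grip in N (left out, the last holds). Time passes only in rows, so rows that do not move let the fingers close. It gives the time, the measured TCP pose, the force, the opening and the grip force at its end, in the units of the state.
- sense(): the state, without advancing time (a new reading comes with each control period).
- snapshot(name): name is "scene" or "side" or "wrist"; returns (picture, depth): 400x640x3 uint8, red, green, blue; 400x640 float32, m along the optical axis (not along the pixel's ray), 0 where there is no reading.
- get_calibration(name): a dict with "vfov" (degrees; the focal length in pixels is half the picture's height over the tangent of half this angle, whatever the lens; pixels are square), "cx", "cy" (the principal point, pixels), "k1" (the pictures are not rectified: a ray, as slopes to the right and down, at radius r is drawn at 1 + k1 r^2 times it, then the intrinsics apply), "xyz" and "attitude" of the camera in the world. Camera axes: x right, y down, z forward; pixel columns grow to the right and rows downward; lengths in m; the calibration is good to about 2 mm. A picture is of the moment at which its call begins: read the wrist's pose just before it. get_calibration takes no time and is no camera call; for the wrist camera it gives the pose at the moment of the call.
- sign_off(): hands the job in; it is judged then, once.
The state is a dict: "t": time; "q": joint angles; "qd": joint speeds; "tau": joint torques, N m; "tcp_pos": TCP position; "tool_rot": TCP orientation; "force": force on the tool from outside, world axes, zero at the start; "ft_torque": the same for the moment, N m; "finger_gap": opening from 0.0 (shut) to 1.0 (fully open); "gripper_force": force on a finger pad.
Only numpy, scipy, OpenCV 4.12 (cv2) and the standard library are available. Lean on these libraries where they do the work, as an engineer would, in place of code of your own. Each camera call takes 0.05 s, during which the arm holds its last target. There are 200 camera calls.

### The job

Slide the tall gel cassette straight up out of the drying rack and stand it, the same way up, in the narrow middle bay of the electrophoresis tank: lower it right down to the bottom of the bay before letting go. Leave the two short cassettes in their slots.

Things in the scene. Friction and masses are not known exactly. Their poses are not given: they have to be found in the camera images.
- tall_cassette: the tall gel cassette: rigid flat panel, white frame, grey window on both faces, 100 mm wide, 8 mm thick, 130 mm tall, 0.13 to 0.25 kg. Stands upright (may lean 5 degrees) in a slot of the drying rack, its straight top edge 140 mm above the table, 50 mm above the short ones; which slot varies. Origin: centre of its lower edge; x along its width and the slot, y through its thickness, z up.
- tank: electrophoresis tank: fixed open box, grey walls, white floor, 134 (x) x 120 (y) x 80 mm tall. Two black partitions along x, as tall as the walls, bound the middle bay, 124 mm (x) x 28 mm (y), floor 10 mm above the table; a 36 mm wide chamber lies on either side. Let go in the bay, the cassette may lean 16 degrees. Origin: centre of its underside, below the bay's middle; x along the bay, y across, z up.
- short_cassette_a: a short gel cassette (one of two alike): white flat panel with grey windows, 100 x 8 x 80 mm tall, 0.11 kg, upright in another slot of the rack, top edge 90 mm above the table. Origin: centre of its lower edge; x along its width, z up. The rack: fixed, dark steel, 122 x 176 mm, four parallel slots 45 mm apart, each 11 mm wide, 108 mm long.
- short_cassette_b: a short gel cassette (one of two alike): white flat panel with grey windows, 100 x 8 x 80 mm tall, 0.11 kg, upright in another slot of the rack, top edge 90 mm above the table. Origin: centre of its lower edge; x along its width, z up. Slot floors lie 10 mm, the tops of the slot walls 50 mm above the table.
Mind the look-alikes: they are no part of the job. Leave any orange look-alike of the tank alone. Leave any pink look-alike of the tall_cassette alone.

How it is judged:
On the way, in this order (a step that is already met when the one before it is completed fails the run):
1. the tall cassette is held, lifted clear of the rack (its lower edge more than 60 mm above the table) and upright within 20 degrees (height (world z) of tall_cassette above 0.06 m and angle between tall_cassette's own z axis and vertical below 0.35 rad and contact force between tall_cassette and the fingers above 0.3 N), for 0.2 s.
2. still held, it is lowered into the middle bay to within 20 mm of the bay's floor (x of tall_cassette in the frame of tank between -0.02 and 0.02 m and y of tall_cassette in the frame of tank between -0.014 and 0.014 m and z of tall_cassette in the frame of tank below 0.03 m and contact force between tall_cassette and the fingers above 0.3 N), for 0.1 s.
At the end, for the whole second after the job is handed in: The tall cassette stands at rest on the floor of the tank's middle bay (lower edge within 8 mm of it, centred within 20 mm along and 14 mm across), same way up and within 20 degrees of upright; both short cassettes are within 20 mm of where they started (x of tall_cassette in the frame of tank between -0.02 and 0.02 m and y of tall_cassette in the frame of tank between -0.014 and 0.014 m and z of tall_cassette in the frame of tank below 0.018 m and angle between tall_cassette's own z axis and vertical below 0.35 rad and linear speed of tall_cassette below 0.02 m/s and angular speed of tall_cassette below 0.2 rad/s and distance of each of short_cassette_a, short_cassette_b from where it was at the start of the episode below 0.02 m); the robot touches nothing.
It fails at once if a short cassette is pulled from its slot (moved by more than 20 mm) (distance of any of short_cassette_a, short_cassette_b from where it was at the start of the episode above 0.02 m).
It also fails if it takes over 45 s, if anything falls off the work surface, if the arm or the gripper's body presses on something with over 40 N, if the wrist force passes 120 N, or if a joint passes its speed limit or range.

## Working session

There is one attempt and no reset: what is moved stays moved. The work goes in short steps, Python scripts to look and compute and a tool call to move; the robot and the scene stay as the last step left them, time stands still between calls to the robot, and variables do not carry over. Pictures are saved under pics/ and viewed, at most 10 in all, crops included, and the job is handed in when it is done.

Besides the shell and the picture viewer there is one more tool, called after "Call:" as a command line: name --argument value ..., lists and objects as JSON in quotes. play_rows: Moves the arm, as the interface text tells. Its arguments: {"type":"object","properties":{"rows":{"type":"array","items":{"type":"array"}},"grip_force":{"type":"number"}},"required":["rows"]}

```bash
mkdir -p pics
cat > h.py <<'E'
from station import *
import numpy as np, cv2
from scipy.spatial.transform import Rotation as R
def snap(n,f=None):
    c=get_calibration(n); p,d=snapshot(n)
    if f: cv2.imwrite('pics/'+f,p[:,:,::-1])
    return p,d,c
def rot(c):
    a=np.array(c['attitude']); return a if a.shape==(3,3) else R.from_quat(a).as_matrix()
def rays(c,uv):
    f=200/np.tan(np.radians(c['vfov'])/2)
    K=np.array([[f,0,c['cx']],[0,f,c['cy']],[0,0,1.]])
    s=cv2.undistortPoints(np.array(uv,float).reshape(-1,1,2),K,np.array([c['k1'],0,0,0,0.])).reshape(-1,2)
    return np.c_[s,np.ones(len(s))]
def pts(c,uv,dep): return (rays(c,uv)*np.array(dep)[:,None])@rot(c).T+np.array(c['xyz'])
def plane(c,uv,z):
    r=rays(c,uv)@rot(c).T; o=np.array(c['xyz']); return o+r*((z-o[2])/r[:,2])[:,None]
def cloud(d,c):
    v,u=np.mgrid[0:400,0:640]; uv=np.c_[u.ravel(),v.ravel()]
    return pts(c,uv,d.ravel()).reshape(400,640,3)
E
python3 - <<'E'
from h import *
for n in ['scene','side','wrist']:
    p,d,c=snap(n,n+'0.png'); print(n,c,(d>0).mean())
print(sense())
a=[cv2.imread('pics/%s0.png'%n) for n in ['scene','side']]
cv2.imwrite('pics/both.png',cv2.resize(np.vstack(a),(480,600)))
E
```

```text
scene {'vfov': 44.013606727699546, 'cx': 320.1560051663202, 'cy': 197.74846282533622, 'k1': -0.12789942091756754, 'xyz': array([ 1.1847558 , -0.30923618,  0.53541039]), 'attitude': array([ 0.73570161,  0.4909685 , -0.25755186, -0.38905026])} 0.99630859375
side {'vfov': 45.526281234405886, 'cx': 316.20344168413305, 'cy': 199.17771003973948, 'k1': -0.08183618413991214, 'xyz': array([ 0.18353617, -0.43979042,  0.63171806]), 'attitude': array([ 0.86999061, -0.33790054,  0.13747525, -0.33172294])} 0.9956796875
wrist {'vfov': 64.1571541038821, 'cx': 320.0568655798046, 'cy': 201.75471643000913, 'k1': -0.0054451140180791805, 'xyz': array([0.16379675, 0.60605502, 0.37341789]), 'attitude': array([0.81766043, 0.55998348, 0.0744754 , 0.11092045])} 0.995953125
{'t': 0.15, 'q': array([ 1.02148152e+00,  5.28263126e-01,  1.43360677e+00, -1.21272317e-05,
        1.18137436e+00, -1.78517473e-01]), 'qd': array([-0.00014797, -0.00156662, -0.0028727 , -0.00031351,  0.00047956,
       -0.00054518]), 'tau': array([ 1.28987842e-03, -4.42742121e+01, -1.78276545e+01, -1.91372301e-04,
        5.64378948e-03, -3.78612708e-05]), 'tcp_pos': array([0.22618032, 0.58207291, 0.23855233]), 'tool_rot': array([ 1.84336051e-01,  9.82862930e-01, -7.73717669e-04, -2.88693224e-04]), 'force': array([ 0.1380034 ,  0.41483984, -0.40504405]), 'ft_torque': array([ 0.023521  ,  0.01114517, -0.0191403 ]), 'gripper_force': 0.0, 'finger_gap': 0.9976586276938094}
```

View pics/scene0.png

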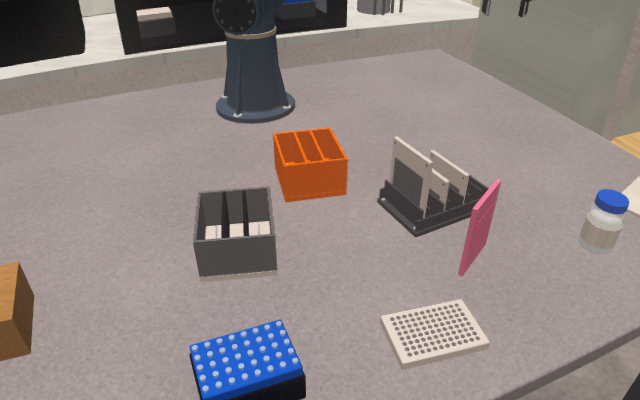

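View pics/side0.png

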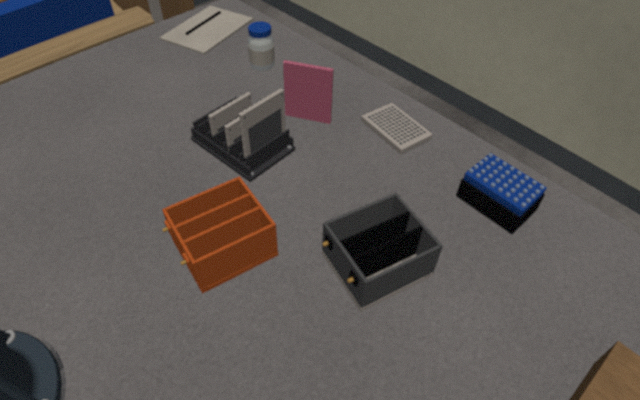

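The scene view shows the rack at (435,190) with the tall cassette at its near-left (410,175), the grey tank at (235,230), and the orange and pink decoys at (310,160) and (480,228). In the side view the tall cassette is at (264,122) and the tank at (380,248).

Run:
```python
from h import *
def rect(P):
    r=cv2.minAreaRect((P[:,:2]*1000).astype(np.float32)); return np.round(r[0],1),np.round(r[1],1),round(r[2],1)
def roi(X,u0,u1,v0,v1): return X[v0:v1,u0:u1].reshape(-1,3),
for n,rk,tk in [('scene',(375,500,130,235),(185,285,180,285)),('side',(185,300,80,180),(315,445,190,310))]:
    p,d,c=snap(n); X=cloud(d,c)
    hsv=cv2.cvtColor(p,cv2.COLOR_RGB2HSV)
    ok=(d>0)&~((hsv[...,1]>110)&(hsv[...,2]>90))
    for nm,(a,b,e,f),bands in [('rack',rk,[(.118,.15),(.132,.15),(.06,.1),(.04,.056)]),('tank',tk,[(.074,.086),(.005,.07)])]:
        m=np.zeros_like(ok); m[e:f,a:b]=1; m&=ok
        P=X[m]
        print(n,nm,'zmax',np.percentile(P[:,2],[50,99,100]).round(3))
        for lo,hi in bands:
            mm=(m&(X[...,2]>lo)&(X[...,2]<hi)).astype(np.uint8)
            k,l,st,_=cv2.connectedComponentsWithStats(mm)
            for i in range(1,k):
                if st[i,4]>12: print('  ',lo,hi,st[i],*rect(X[l==i]), X[l==i].mean(0).round(4))
```

```text
scene rack zmax [0.009 0.139 0.141]
   0.118 0.15 [393 137  40  38 593] [576.7 111.4] [102.1  11.3] 6.7 [0.5824 0.1102 0.131 ]
   0.132 0.15 [393 137  40  30 288] [576.7 111.3] [102.   10.6] 5.9 [0.5812 0.1106 0.1374]
   0.06 0.1 [ 390  151   80   53 1815] [572.6 156.3] [101.6 103. ] 5.6 [0.5835 0.1514 0.0789]
   0.06 0.1 [492 197   6  20  20] [702.  198.8] [1.1 7.4] 40.5 [0.7023 0.1983 0.0807]
   0.04 0.056 [468 176  21  19 201] [593.6 248.9] [50.5 20.6] 3.5 [0.5985 0.2495 0.0467]
   0.04 0.056 [385 178  46  39 453] [577.9 104.9] [113.3  20.2] 12.6 [0.5856 0.1071 0.0482]
   0.04 0.056 [448 182  23  20 204] [604.5 199.8] [45.1 20.9] 25.0 [0.6071 0.2011 0.0482]
   0.04 0.056 [428 188  23  21 212] [605.1 160.3] [46.6 22.5] 4.7 [0.6097 0.1561 0.0481]
scene tank zmax [0.023 0.081 0.082]
   0.074 0.086 [ 193  186   82   60 1386] [ 555.4 -192.1] [120.2 139.3] 75.6 [ 0.5629 -0.1957  0.079 ]
   0.005 0.07 [246 193  26  43 943] [ 555.7 -154. ] [ 36.4 113.9] 75.6 [ 0.5123 -0.1433  0.0328]
   0.005 0.07 [225 195  19  43 716] [ 543.8 -190.4] [ 27.7 108.2] 75.2 [ 0.5048 -0.183   0.0344]
   0.005 
[... 966 characters left out ...]
26  51  37 449] [574.2 107.1] [115.4  20.5] 1.8 [0.5685 0.1037 0.0481]
   0.04 0.056 [223 135  19  17 164] [531.8 150.5] [36.4 20.8] 5.4 [0.5287 0.1468 0.0479]
side tank zmax [0.024 0.081 0.083]
   0.074 0.086 [ 323  193  120   91 2045] [ 553.6 -194.4] [120.8 135.2] 76.0 [ 0.5498 -0.1975  0.0785]
   0.005 0.07 [ 330  200   75   41 1175] [ 572.9 -143.3] [ 28.5 121.9] 62.9 [ 0.5778 -0.1451  0.0477]
   0.005 0.07 [343 217  75  41 972] [ 561.  -181.7] [ 21.7 121.5] 66.0 [ 0.5658 -0.184   0.0513]
   0.005 0.07 [ 322  228  119   82 2622] [ 517.4 -219.5] [ 90.8 178.8] 34.4 [ 0.5169 -0.2231  0.039 ]
   0.005 0.07 [ 355  232   80   47 1400] [ 554.9 -214.4] [ 29.9 123. ] 62.5 [ 0.5629 -0.2176  0.0424]
```

Call:
play_rows --rows '[[[0, 0, -6.6], [0, 0, 0], 0], [[0, 0, -6.6], [0, 0, 0], 0], [[0, 0, -6.6], [0, 0, 0], 0], [[0, 0, -6.6], [0, 0, 0], 0], [[0, 0, 0], [-15, -25, 0], 0], [[0, 0, 0], [-15, -25, 0], 0], [[0, 0, 0], [-15, -25, 0], 0], [[0, 0, 0], [-15, -25, 0], 0], [[0, 0, 0], [-15, -25, 0], 0], [[0, 0, 0], [-15, -25, 0], 0], [[0, 0, 0], [-15, -25, 0], 0], [[0, 0, 0], [-15, -25, 0], 0]]'

```text
t: 1.25
tcp_pos: [0.3645, 0.3929, 0.2393]
tool_rot: [-0.045, 0.999, 0.0, 0.0]
force: [0.4, -0.3, -0.0]
finger_gap: 0.996
gripper_force: 0.0
```

Call:
play_rows --rows '[[[0, 0, 0], [-15, -25, 0], 0], [[0, 0, 0], [-15, -25, 0], 0], [[0, 0, 0], [-15, -25, 0], 0], [[0, 0, 0], [-15, -25, 0], 0], [[0, 0, 0], [-15, -25, 0], 0], [[0, 0, 0], [-15, -25, 0], 0], [[0, 0, 0], [-15, -25, 0], 0], [[0, 0, 0], [-15, -25, 0], 0], [[0, 0, 0], [-15, -25, 0], 0], [[0, 0, 0], [-15, -25, 0], 0], [[0, 0, 0], [-15, -25, 0], 0], [[0, 0, 0], [-10, -20, 0], 0]]'

```text
t: 2.25
tcp_pos: [0.5664, 0.114, 0.2394]
tool_rot: [-0.044, 0.999, -0.0, 0.001]
force: [-0.0, 0.7, 0.2]
finger_gap: 1.0
gripper_force: 0.0
```

```bash
cat >> h.py <<'E'
def go(x,y,z,yaw):
    """remaining tool-frame turn and shift to world target, tool down, tool y at yaw deg"""
    s=sense(); M=R.from_quat(s['tool_rot']).as_matrix(); a=np.radians(yaw)
    T=np.c_[[-np.sin(a),np.cos(a),0],[np.cos(a),np.sin(a),0],[0,0,-1]]
    print('t',s['t'],'tcp',s['tcp_pos'].round(4),'turn',np.degrees(R.from_matrix(M.T@T).as_rotvec()).round(2),
      'shift now',(M.T@(np.array([x,y,z])-s['tcp_pos'])*1000).round(1),'gap',s['finger_gap'],'F',s['force'].round(1),'q6',s['q'].round(2)[5])
E
python3 - <<'E'
from h import *
go(.576,.1105,.112,95.2)
p,d,c=snap('wrist','w1.png'); X=cloud(d,c)
g=(abs(X[...,0]-.576)<.08)&(abs(X[...,1]-.12)<.12)&(d>0)&(X[...,2]<.145)
for lo,hi in [(.136,.145),(.13,.136),(.12,.13),(.1,.12),(.084,.095)]:
    k,l,st,_=cv2.connectedComponentsWithStats((g&(X[...,2]>lo)&(X[...,2]<hi)).astype(np.uint8))
    for i in range(1,k):
        if st[i,4]>60:
            r=cv2.minAreaRect((X[l==i][:,:2]*1000).astype(np.float32)); print(lo,st[i],r,X[l==i].mean(0).round(4))
E
```

```text
t 2.25 tcp [0.5664 0.114  0.2394] turn [-0.03  0.07 -0.11] shift now [ -9.1  -4.3 127.4] gap 0.9996481565771063 F [-0.   0.7  0.2] q6 -1.65
0.136 [ 311  151   11  124 1283] ((575.5986328125, 111.19189453125), (99.22081756591797, 7.6400909423828125), 5.176940441131592) [0.5724 0.1111 0.1401]
0.084 [360 143  13 106 985] ((570.5294799804688, 156.19090270996094), (99.67041778564453, 8.308960914611816), 5.393111228942871) [0.5681 0.1555 0.0898]
0.084 [ 406  143   17  106 1050] ((566.5894165039062, 200.64013671875), (100.24826049804688, 8.815836906433105), 5.766658782958984) [0.5647 0.1999 0.0896]
```

View pics/w1.png

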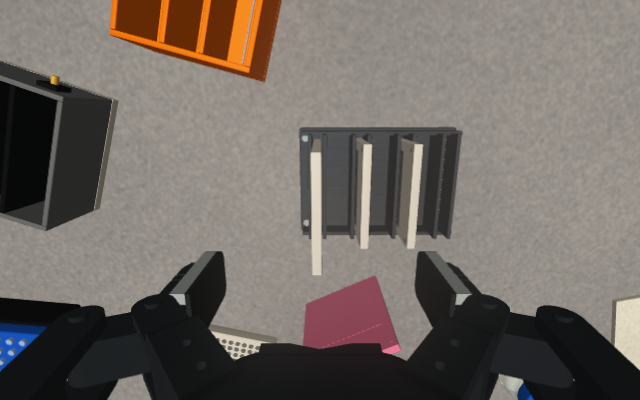

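The wrist view shows the tall cassette's top edge at (317,207), the shorts at (364,195) and (412,195), and the pink panel clear of the gripper's way. The depth height of 140 mm and the sizes match.

Call:
play_rows --rows '[[[0, 0, 0], [-8.7, -3.6, 0], 0], [[0, 0, 0], [0, 0, 20], 0], [[0, 0, 0], [0, 0, 20], 0], [[0, 0, 0], [0, 0, 20], 0], [[0, 0, 0], [0, 0, 20], 0], [[0, 0, 0], [0, 0, 16], 0], [[0, 0, 0], [0, 0, 16], 0], [[0, 0, 0], [0, 0, 15], 0], [[0, 0, 0], [0, 0, 0], 0], [[0, 0, 0], [0, 0, 0], 0.5]]' --grip_force 50

```text
t: 3.13
tcp_pos: [0.5731, 0.1139, 0.1116]
tool_rot: [-0.045, 0.999, 0.0, -0.001]
force: [0.5, 0.5, 1.5]
finger_gap: 0.885
gripper_force: 0.0
```

Call:
play_rows --rows '[[[0, 0, 0], [0, 0, 0], 0.7], [[0, 0, 0], [0, 0, 0], 0.8], [[0, 0, 0], [0, 0, 0], 0.9], [[0, 0, 0], [0, 0, 0], 1], [[0, 0, 0], [0, 0, 0], 1], [[0, 0, 0], [0, 0, 0], 1], [[0, 0, 0], [0, 0, 0], 1], [[0, 0, 0], [0, 0, 0], 1], [[0, 0, 0], [0, 0, 0], 1]]'

```text
t: 3.88
tcp_pos: [0.5742, 0.113, 0.113]
tool_rot: [-0.045, 0.999, -0.0, 0.001]
force: [-1.0, -0.9, 6.3]
finger_gap: 0.085
gripper_force: 50.1
```

Call:
play_rows --rows '[[[0, 0, 0], [0, 0, -4], 1], [[0, 0, 0], [0, 0, -8], 1], [[0, 0, 0], [0, 0, -10], 1], [[0, 0, 0], [0, 0, -10], 1], [[0, 0, 0], [0, 0, -10], 1], [[0, 0, 0], [0, 0, -10], 1], [[0, 0, 0], [0, 0, -10], 1], [[0, 0, 0], [0, 0, -10], 1], [[0, 0, 0], [0, 0, -12], 1], [[0, 0, 0], [0, 0, -12], 1], [[0, 0, 0], [0, 0, -12], 1], [[0, 0, 0], [0, 0, -8], 1]]'

```text
t: 4.88
tcp_pos: [0.5741, 0.1134, 0.2303]
tool_rot: [-0.045, 0.999, 0.0, 0.001]
force: [0.4, 0.5, -2.9]
finger_gap: 0.089
gripper_force: 49.0
```

Run:
```python
from h import *
go(.5545,-.1935,.225,75.8)
p,d,c=snap('side','s2.png'); snap('scene','sc2.png')
```

```text
t 4.8833 tcp [0.5741 0.1134 0.2303] turn [ 0.02  0.12 19.36] shift now [  47.2 -303.9    5.1] gap 0.08861650235242156 F [ 0.4  0.5 -2.9] q6 -1.66
```

View pics/s2.png

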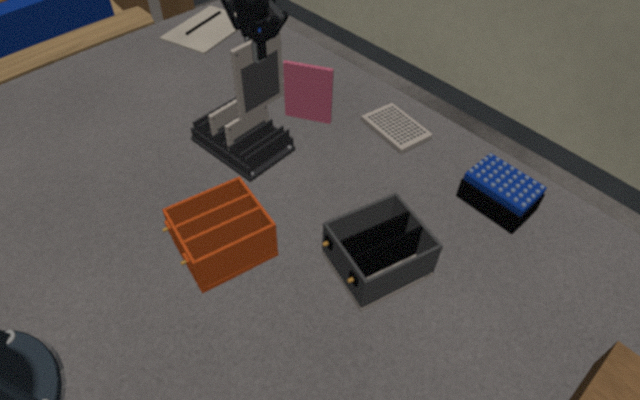

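The side view shows the tall cassette held upright at (258,85), clear of the rack, with both shorts still in place. Next I carry it over the tank.

Call:
play_rows --rows '[[[0, 0, 0], [2, -10, 0], 1], [[0, 0, 0], [4, -20, 0], 1], [[0, 0, 0], [5, -30, 0], 1], [[0, 0, 0], [5, -34, 0], 1], [[0, 0, 0], [5, -35, 0], 1], [[0, 0, 0], [5, -35, 0], 1], [[0, 0, 0], [5, -35, 0], 1], [[0, 0, 0], [5, -35, 0], 1], [[0, 0, 0], [5, -30, 0], 1], [[0, 0, 0], [4, -25, 0], 1], [[0, 0, 0], [2, -15, 0], 1]]'

```text
t: 5.9
tcp_pos: [0.553, -0.1973, 0.2273]
tool_rot: [-0.044, 0.999, -0.0, -0.001]
force: [0.8, 0.2, -1.6]
finger_gap: 0.088
gripper_force: 49.0
```

Call:
play_rows --rows '[[[0, 0, 3], [0, 0, 0], 1], [[0, 0, 5], [0, 0, 0], 1], [[0, 0, 5], [0, 0, 0], 1], [[0, 0, 4.4], [0, 0, 0], 1], [[0, 0, 2], [0, 0, 0], 1], [[0, 0, 0], [0, 0, 0], 1], [[0, 0, 0], [0, 0, 0], 1], [[0, 0, 0], [0, 0, 0], 1]]'

```text
t: 6.57
tcp_pos: [0.5539, -0.1935, 0.2279]
tool_rot: [0.123, 0.992, 0.0, -0.0]
force: [-0.9, 0.4, -1.2]
finger_gap: 0.089
gripper_force: 49.0
```

Run:
```python
from h import *
go(.5545,-.1935,.225,75.8)
for n in ['scene','side','wrist']:
    p,d,c=snap(n,n+'3.png'); X=cloud(d,c)
    s=sense(); t=s['tcp_pos']; M=R.from_quat(s['tool_rot']).as_matrix()
    L=(X-t)@M  # tool frame
    for nm,m in [('cass',(X[...,2]>.105)&(X[...,2]<.20)&(abs(L[...,0])<.06)&(abs(L[...,1])<.03)),
                 ('rim',(X[...,2]>.076)&(X[...,2]<.085)&(abs(L[...,0])<.09)&(abs(L[...,1])<.08))]:
        m&=(d>0)
        if m.sum()<50: print(n,nm,m.sum()); continue
        Q=L[m]; r=cv2.minAreaRect((X[m][:,:2]*1000).astype(np.float32))
        print(n,nm,m.sum(),np.round(r[0],1),np.round(r[1],1),round(r[2],1),'zmin',X[m][:,2].min().round(3))
        if nm=='cass':
            for lo in (.115,.135,.155,.175):
                b=Q[(X[m][:,2]>lo)&(X[m][:,2]<lo+.02)]
                if len(b): print('   ',lo,np.percentile(b,[2,50,98],axis=0)[:,:2].round(4).tolist())
```

```text
t 6.5667 tcp [ 0.5539 -0.1935  0.2279] turn [ 0.02 -0.06  0.02] shift now [-0.6  0.1  2.9] gap 0.08904157860448954 F [-0.9  0.4 -1.2] q6 -1.85
scene cass 410 [ 558.6 -192.2] [  8.1 100.2] 73.8 zmin 0.126
    0.115 [[-0.0531, -0.0032], [-0.051, 0.001], [-0.0495, 0.0041]]
    0.135 [[-0.053, -0.0027], [-0.0503, 0.0032], [0.0376, 0.0052]]
    0.155 [[-0.0531, -0.003], [-0.05, 0.0042], [0.0345, 0.0051]]
    0.175 [[-0.0527, -0.0029], [-0.0506, 0.0028], [0.0316, 0.0051]]
scene rim 1185 [ 555.8 -192. ] [119.9 137.3] 75.6 zmin 0.076
side cass 2217 [ 553.3 -199.1] [ 10.1 100.5] 72.2 zmin 0.124
    0.115 [[-0.0468, -0.0068], [0.0059, -0.0056], [0.0489, -0.0009]]
    0.135 [[-0.0473, -0.007], [0.0041, -0.0058], [0.0488, -0.0013]]
    0.155 [[-0.048, -0.007], [0.005, -0.0057], [0.0487, -0.0009]]
    0.175 [[-0.048, -0.0069], [0.0055, -0.0056], [0.0488, -0.0008]]
side rim 1545 [ 553.6 -194.7] [120.4 136.1] 75.7 zmin 0.076
wrist cass 160 [ 507.8 -182.3] [7.9 1.1] 74.6 zmin 0.127
    0.115 [[0.0478, -0.004], [0.0481, -0.0006], [0.0481, 0.0029]]
    0.135 [[0.0475, -0.0039], [0.048, -0.0006], [0.0481, 0.0031]]
    0.155 [[0.0475, -0.0042], [0.0479, -0.0005], [0.048, 0.0031]]
    0.175 [[0.0473, -0.004], [0.0479, -0.0005], [0.048, 0.0033]]
wrist rim 4051 [ 554.3 -193.4] [120.6 132.9] 75.8 zmin 0.076
```

View pics/scene3.png

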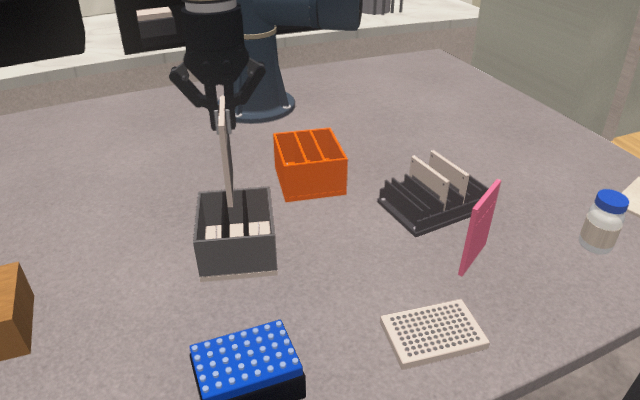

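View pics/wrist3.png

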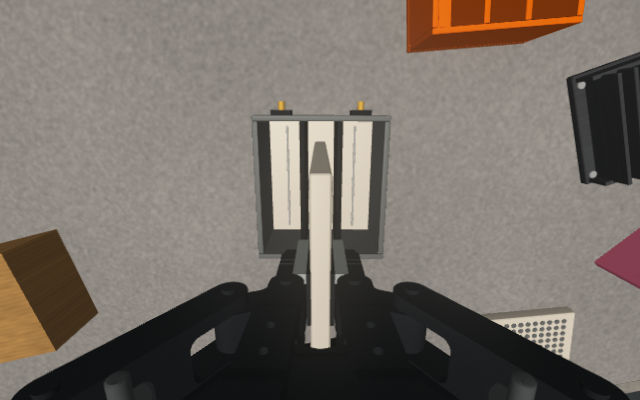

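The cassette hangs upright and centred over the middle bay: wrist view (320,210), between the partitions at columns 304 and 337. Its lower edge is about 127 mm up, so I lower it 117 mm.

Call:
play_rows --rows '[[[0, 0, 0], [1, 0, 8], 1], [[0, 0, 0], [0, 0, 12], 1], [[0, 0, 0], [0, 0, 12], 1], [[0, 0, 0], [0, 0, 12], 1], [[0, 0, 0], [0, 0, 12], 1], [[0, 0, 0], [0, 0, 12], 1], [[0, 0, 0], [0, 0, 12], 1], [[0, 0, 0], [0, 0, 10], 1], [[0, 0, 0], [0, 0, 10], 1], [[0, 0, 0], [0, 0, 6], 1], [[0, 0, 0], [0, 0, 4], 1], [[0, 0, 0], [0, 0, 0], 1]]'

```text
t: 7.72
tcp_pos: [0.5529, -0.1933, 0.1174]
tool_rot: [0.124, 0.992, 0.0, -0.001]
force: [-0.5, -0.7, -1.8]
finger_gap: 0.085
gripper_force: 49.1
```

Call:
play_rows --rows '[[[0, 0, 0], [0, 0, 1], 1], [[0, 0, 0], [0, 0, 1], 1], [[0, 0, 0], [0, 0, 1], 1], [[0, 0, 0], [0, 0, 1], 1], [[0, 0, 0], [0, 0, 0.5], 1], [[0, 0, 0], [0, 0, 0.5], 1], [[0, 0, 0], [0, 0, 0], 1]]'

```text
t: 8.3
tcp_pos: [0.5532, -0.1935, 0.1133]
tool_rot: [0.124, 0.992, -0.0, 0.0]
force: [-0.5, -0.7, -2.1]
finger_gap: 0.088
gripper_force: 49.1
```

Call:
play_rows --rows '[[[0, 0, 0], [0, 0, 0.5], 1], [[0, 0, 0], [0, 0, 0.5], 1], [[0, 0, 0], [0, 0, 0.5], 1], [[0, 0, 0], [0, 0, 0.5], 1], [[0, 0, 0], [0, 0, 0], 1]]'

```text
t: 8.72
tcp_pos: [0.5533, -0.1936, 0.113]
tool_rot: [0.124, 0.992, -0.0, 0.0]
force: [-2.7, 0.9, 9.1]
finger_gap: 0.088
gripper_force: 50.8
```

Run:
```python
from h import *
go(.5545,-.1935,.111,75.8)
p,d,c=snap('scene','scene4.png'); p,d,c=snap('wrist','wrist4.png'); X=cloud(d,c)
s=sense(); L=(X-s['tcp_pos'])@R.from_quat(s['tool_rot']).as_matrix()
m=(d>0)&(X[...,2]>.085)&(X[...,2]<.16)&(abs(L[...,0])<.06)&(abs(L[...,1])<.01)
print('top z',np.percentile(X[m][:,2],[50,90,98,100]))
```

```text
t 8.7167 tcp [ 0.5533 -0.1936  0.113 ] turn [-0.02  0.03 -0.04] shift now [-1.2  0.4  2. ] gap 0.08753311382157877 F [-2.7  0.9  9.1] q6 -1.85
top z [0.14035582 0.15209453 0.15753845 0.15998786]
```

View pics/scene4.png

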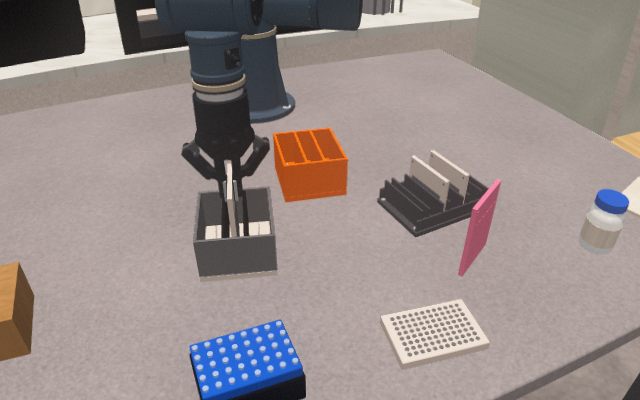

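It rests on the floor: 9 N of contact, top edge at 140 mm, and the scene view shows it between the partitions at (232,200). Now I release it.

Call:
play_rows --rows '[[[0, 0, 0], [0, 0, -1], 0.85], [[0, 0, 0], [0, 0, 0], 0.8], [[0, 0, 0], [0, 0, 0], 0.7], [[0, 0, 0], [0, 0, 0], 0.6], [[0, 0, 0], [0, 0, 0], 0.5], [[0, 0, 0], [0, 0, 0], 0.3], [[0, 0, 0], [0, 0, 0], 0.1], [[0, 0, 0], [0, 0, 0], 0], [[0, 0, 0], [0, 0, 0], 0], [[0, 0, 0], [0, 0, 0], 0]]'

```text
t: 9.65
tcp_pos: [0.5532, -0.1935, 0.1123]
tool_rot: [0.124, 0.992, 0.0, -0.0]
force: [-0.4, 0.2, 0.2]
finger_gap: 0.998
gripper_force: 0.0
```

Run:
```python
from h import *
go(.5545,-.1935,.25,75.8)
snap('wrist','wrist5.png')
```

```text
t 9.65 tcp [ 0.5532 -0.1935  0.1123] turn [ 0.   -0.   -0.05] shift now [  -1.2    0.3 -137.7] gap 0.9979780246794131 F [-0.4  0.2  0.2] q6 -1.85
```

View pics/wrist5.png

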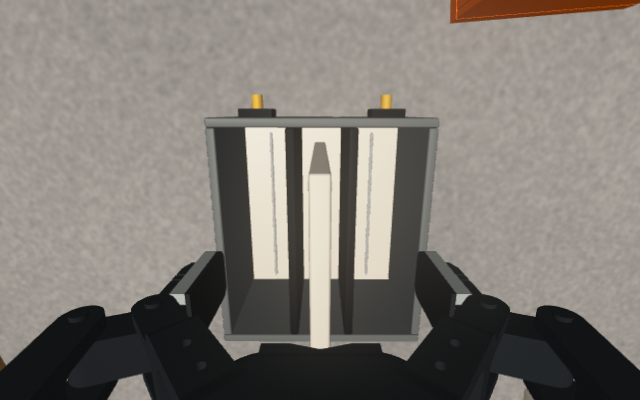

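The wrist view shows the jaws open with nothing touching, and the cassette standing freely in the bay at (320,250). I withdraw upward.

Call:
play_rows --rows '[[[0, 0, 0], [0, 0, -6], 0], [[0, 0, 0], [0, 0, -10], 0], [[0, 0, 0], [0, 0, -15], 0], [[0, 0, 0], [0, 0, -20], 0], [[0, 0, 0], [0, 0, -20], 0], [[0, 0, 0], [0, 0, -20], 0], [[0, 0, 0], [0, 0, -20], 0], [[0, 0, 0], [0, 0, -10], 0], [[0, 0, 0], [0, 0, 0], 0], [[0, 0, 0], [0, 0, 0], 0], [[0, 0, 0], [0, 0, 0], 0]]'

```text
t: 10.62
tcp_pos: [0.5525, -0.1931, 0.2324]
tool_rot: [0.124, 0.992, 0.0, -0.001]
force: [-0.4, 0.4, 0.3]
finger_gap: 1.003
gripper_force: 0.0
```

Run:
```python
from h import *
go(.5545,-.1935,.25,75.8)
for n in ['wrist','side']:
    p,d,c=snap(n,n+'6.png'); X=cloud(d,c)
    m=(d>0)&(X[...,2]>.09)&(X[...,2]<.15)&(np.hypot(X[...,0]-.554,X[...,1]+.194)<.08)
    for lo in (.09,.11,.13):
        q=X[m&(X[...,2]>lo)&(X[...,2]<lo+.02)]
        if len(q)>20: r=cv2.minAreaRect((q[:,:2]*1000).astype(np.float32)); print(n,lo,len(q),np.round(r[0],1),np.round(r[1],1),r[2])
    print('top',X[m][:,2].max())
```

```text
t 10.6167 tcp [ 0.5525 -0.1931  0.2324] turn [ 0.03 -0.11 -0.05] shift now [ -2.    0.1 -17.6] gap 1.0027920403096227 F [-0.4  0.4  0.3] q6 -1.85
wrist 0.13 1389 [ 555.1 -194.1] [ 8.  99.8] 75.52259063720703
top 0.1424994865260341
side 0.09 487 [ 552.7 -199.2] [  9.  100.5] 72.01364135742188
side 0.11 514 [ 553.  -196.6] [ 8.7 99.7] 75.50407409667969
side 0.13 550 [ 553.  -195.8] [10.8 99.1] 76.5659408569336
top 0.14170384481274767
```

View pics/side6.png

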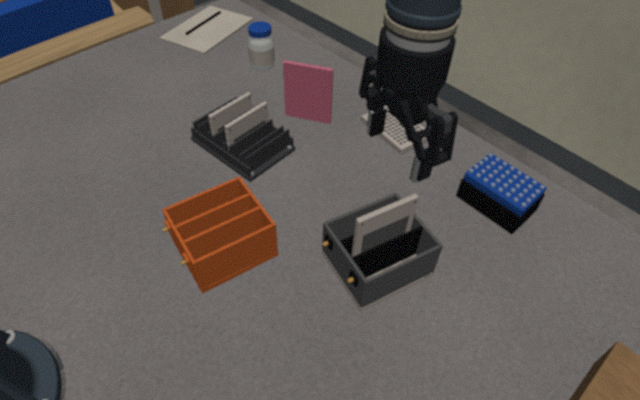

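The side view shows the cassette standing in the middle bay at (385,225), top at 140 mm, with the gripper clear and both shorts in the rack.

```bash
python3 -c "
from station import *
print(sign_off())"
```

```text
the job is handed in; nothing more can be done
None
```

The tall cassette stands upright on the floor of the tank's middle bay, centred to within a few millimetres by the last camera check. Both short cassettes are still in their rack slots, and the job is handed in; the sign-off call returned no verdict.

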